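# Weigh the meteorite behind the pile

## Task

The rusty-brown meteorite has to be weighed, but the navy pocket book with the blue tin and the little red box piled on it stands in front of its pigeonhole. Clear those three onto the green mat, then set the meteorite in the middle of the scale's round pan, and finally put the pile back where it stood, as it was: book at the bottom lying the same way as before, tin centred on the book, red box centred on the tin. Set everything down rather than letting it drop, and leave the other two meteorites where they are.

Things in the scene. Friction and masses are not known exactly. Their poses are not given: they have to be found in the camera images.
- meteorite: rusty-brown faceted stone, flat-bottomed, 42 mm (x) by 48 mm (y) by 34 mm high, about 0.25 kg, standing in one of the rack's three pigeonholes with 10 mm or more to the wall on either side (y), some 39 mm to the back panel and its front (-x) face about 5 mm from the front edge of the rack's floor; which pigeonhole varies. Grip it front to back (along its x). Origin: centre of its underside, z up
- book: navy-blue pocket book lying flat, 116 mm long (x) by 68 mm wide (y) by 24 mm thick, about 0.16 kg, rigid; it lies on the desk in front of the meteorite's pigeonhole with its far end 8 to 18 mm from the stone and its length pointing into the rack (within 0.3 rad of the rack's x). Grip it across its 68 mm width (along its y). Origin: centre of its underside, z up
- tin: round blue tin with a silver lid, 60 mm in diameter, 46 mm high, about 0.11 kg, closed, flat top; starts centred (within 5 mm) on the book. Origin: centre of its underside, z up
- cardbox: small box with a red lid, 46 mm (x) by 38 mm (y) by 32 mm high, about 0.05 kg, closed, rigid; starts centred (within 3 mm) on the tin. Origin: centre of its underside, z up
- mat: flat green mat on the desk, 260 mm (x) by 200 mm (y), 4 mm thick, fixed, empty at the start, at the left or the right of the desk; room for the three things side by side. Origin: centre of its underside, z up
- scale: light-grey digital bench scale with a round steel pan 120 mm in diameter whose flat top is 50 mm above the desk; fixed, at the side of the desk where the mat is not. Its lower body reaches 130 mm to -x (display) and 65 mm to +x of the pan's centre and 73 mm to either side, no higher than 40 mm. Origin: on the desk directly under the pan's centre, z up
- rack: low oak rack with three pigeonholes open to the top and to the front (-x), fixed: 94 mm deep (x), 242 mm wide (y); floor 10 mm thick, each hole 70 mm wide and 86 mm deep with centres at y = -78, 0, 78 mm; dividers 8 mm thick reaching 46 mm above the desk, back panel (+x side) 60 mm above the desk. Origin: centre of its underside, z up; x points from front to back
- iron: near-black meteorite, 40 by 46 by 32 mm, in another pigeonhole: not to be moved. Origin: centre of its underside
- pallasite: light-grey meteorite with yellow crystals, 40 by 44 by 30 mm, in another pigeonhole: not to be moved. Origin: centre of its underside

How it is judged:
By the outcome, as a careful person would: the job done as asked, in the order asked, and still so for the second after the job is handed in, with the robot touching nothing.
It also fails if it takes over 144 s, if anything falls off the work surface, if the arm or the gripper's body presses on something with over 40 N, if the wrist force passes 120 N, or if a joint passes its speed limit or range.

## Robot

A 7-joint arm with a two-finger parallel gripper is mounted at the origin on the work surface. World frame = base frame: x ahead of the robot, y to its left, z up, the work surface at z = 0. Lengths are in m, angles in rad, forces in N, time in s.
With the tool pointing down it reaches from about 0.4 to 0.9 m from the base axis. Payload 5.6 kg.
Tool frame: the origin (TCP) lies at the very end of the fingers, on their centre line; the grasp point (between the pads) lies 19 mm behind it; z points along the fingers, y is the line along which they close (so a half turn about z gives the same grasp; the last joint's range is limited). The gripper opens to 92 mm and grips with 3 to 60 N. Pads are 20 mm wide; open, the fingers measure 128 mm over their backs; the gripper's body (75 mm by 189 mm) begins 69 mm behind the grasp point.
Start: joints at [1.256, 0.468, -0.012, 1.603, 0.006, 1.071, -0.056], TCP at [0.174, -0.626, 0.215] pointing down, gripper open.
Joint ranges: [-2.53, 2.53], [-0.31, 2.02], [-1.57, 1.55], [0.28, 2.44], [-1.29, 4.43], [0.15, 1.84], [-2.92, 2.92]. Speed limits (rad/s): [2.57, 2.57, 3.14, 3.14, 3.14, 3.14, 3.14].

## Interface

Orientations are given as a rotation vector (axis times angle).
In Python, from rig import bot gives the robot as it stands. Calls block until the motion is done:
- bot.move_to(position, orientation): joint-space move of the TCP to a pose.
- bot.move_l(position, orientation=None, feed=0.15): straight line of the TCP; orientation=None keeps the orientation; feed is the mean speed in m/s.
- bot.move_j(angles): joint-space move.
- bot.ungrasp() and bot.grab(effort=None): open the fingers fully, or close them until they stop; effort is the grip in N (None keeps the last).
- bot.pause(seconds).
- bot.ik(position, orientation): joint angles nearest the present ones, or None.
- bot.get_image(name): name is "scene" or "top"; returns the picture (480x640x3 uint8, red, green, blue); there is no depth.
- bot.camera_params(name): a dict with "fov_y" (degrees; the focal length in pixels is half the picture's height over the tangent of half this angle, whatever the lens; pixels are square), "cx", "cy" (the principal point, pixels), "rvec" (rotation vector, rad) and "tvec" (3), from world to camera coordinates, as OpenCV has them. Camera axes: x right, y down, z forward; pixel columns grow to the right and rows downward; lengths in m; the calibration is good to about 2 mm. A picture is of the moment at which its call begins. camera_params takes no time and is no camera call.
A pose or a line that the arm cannot do raises bot.IKError and nothing moves.
- bot.finish_job(): hands the job in; it is judged then, once.
Trained networks look in the newest picture that a camera, given by its name, has taken for a name from the list of things; names that differ only in an ending like _2 or _b are one class to them, and where a whole thing is asked for, a point or a joint stands for the part that bears it (a point fixed in the world has none). Each returns a list of dicts, best first, with "confidence" (0 to 1); they miss things now and then, are a little off and sometimes report something else, mostly with a low value. They report only what shows in the picture. A call takes as long as a camera call.
- bot.spot_in(camera, query): "point" ([x, y, z] in m, in world coordinates, good to about 4 mm: the middle of the surface that is visible of it).
- bot.pinpoint(camera, query): "point" ([x, y, z] in m, in world coordinates, good to about 4 mm: a listed point, or the origin of a listed thing).
Readings, each from a call of its own:
- bot.get_time_s(): time.
- bot.get_q(): joint angles.
- bot.get_qvel(): joint speeds.
- bot.get_joint_efforts(): joint torques, N m.
- bot.get_tool_pos(): TCP position.
- bot.get_orientation(): TCP orientation.
- bot.get_ft_force(): force on the tool from outside, world axes, zero at the start.
- bot.get_wrist_torque(): the same for the moment, N m.
- bot.get_opening(): opening from 0.0 (shut) to 1.0 (fully open).
- bot.get_grasp_force(): force on a finger pad.
Only numpy, scipy, OpenCV 4.12 (cv2) and the standard library are available. Lean on these libraries where they do the work, as an engineer would, in place of code of your own. Each camera call takes 0.05 s, during which the arm holds its last target. There are 200 camera calls.

## Working session

There is one attempt and no reset: what is moved stays moved. The work goes in short steps, each a Python script; the robot and the scene stay as the last script left them, time stands still between calls to the robot, and variables do not carry over. Pictures are saved under pics/ and viewed, at most 14 in all, crops included, and the job is handed in when it is done.

```bash
ls; mkdir -p pics; python3 - <<'E'
from rig import bot
import cv2
for n in("scene","top"):
    im=bot.get_image(n); cv2.imwrite(f"pics/{n}0.png",im[:,:,::-1]); print(n,bot.camera_params(n))
    for q in("meteorite","book","tin","cardbox","mat","scale","rack","iron","pallasite"):
        print(q,[(d["confidence"].__round__(2),[round(float(v),3) for v in d["point"]]) for d in bot.pinpoint(n,q)][:2])
print(bot.get_orientation(),bot.get_time_s())
E
```

```text
pics
rig.py
scene {'fov_y': 48.00644673139827, 'cx': 325.605951954892, 'cy': 238.8014346258992, 'rvec': array([ 1.08277089,  2.38778186, -1.02943975]), 'tvec': array([ 0.3561875 , -0.230832  ,  1.33859181])}
meteorite [(0.89, [0.602, -0.018, 0.008]), (0.38, [0.48, 0.343, 0.002])]
book [(0.56, [0.514, -0.03, -0.004])]
tin [(0.8, [0.514, -0.031, 0.021])]
cardbox [(0.98, [0.517, -0.029, 0.067])]
mat [(0.74, [0.484, 0.346, -0.0]), (0.4, [0.494, -0.336, -0.003])]
scale [(0.88, [0.496, -0.341, -0.002]), (0.49, [0.481, 0.346, 0.0])]
rack [(0.66, [0.623, -0.017, -0.003])]
iron [(0.71, [0.61, -0.095, 0.011])]
pallasite [(0.79, [0.595, 0.058, 0.008])]
top {'fov_y': 49.03433729407677, 'cx': 321.0926966530763, 'cy': 232.89675202206686, 'rvec': array([ 2.18920203, -2.19260881,  0.08785825]), 'tvec': array([-0.01539764,  0.54902809,  0.94659577])}
meteorite [(0.82, [0.609, -0.018, 0.009])]
book [(0.66, [0.517, -0.035, 0.002])]
tin [(0.88, [0.516, -0.029, 0.023]), (0.16, [0.624, -0.02, 0.006])]
cardbox [(0.95, [0.518, -0.036, 0.069])]
mat [(0.68, [0.48, 0.342, -0.003])]
scale [(0.8, [0.494, -0.339, 0.003])]
rack [(0.85, [0.624, -0.02, 0.003])]
iron [(0.72, [0.606, -0.089, 0.011]), (0.5, [0.629, -0.019, 0.004])]
pallasite [(0.86, [0.601, 0.057, 0.011])]
[ 3.11262882e+00  4.25524182e-01 -5.68468425e-05] 1.0
```

View pics/top0.png

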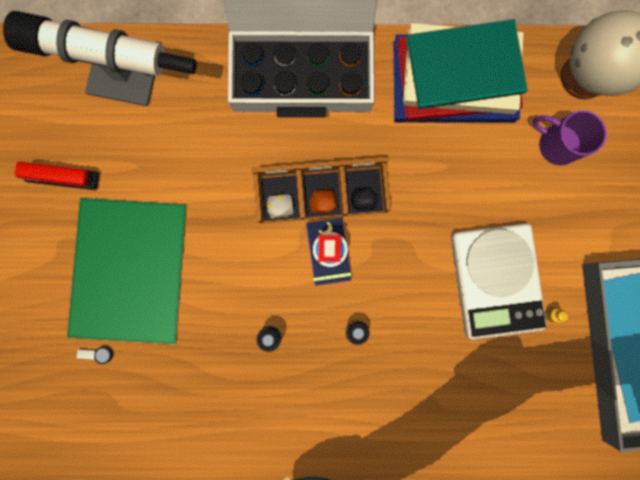

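View pics/scene0.png

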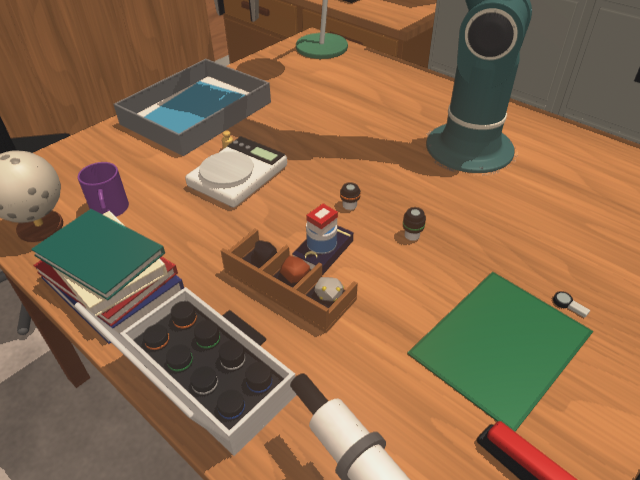

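The top view shows the pile at about (330,250), the rust stone at (323,200) in the middle hole, the mat at left (127,270) and the pan at (501,262). Two dark knobs stand at (268,338) and (357,332). Next I measure the outlines with the calibration.

```bash
cat > vis.py <<'E'
import cv2, numpy as np
from rig import bot
def cam(n):
    p=bot.camera_params(n); f=240/np.tan(np.radians(p["fov_y"])/2)
    return np.array([[f,0,p["cx"]],[0,f,p["cy"]],[0,0,1]]),cv2.Rodrigues(p["rvec"])[0],np.array(p["tvec"])
def back(n,uv,z):
    K,R,t=cam(n); uv=np.atleast_2d(np.float64(uv))
    d=(R.T@np.linalg.inv(K)@np.c_[uv,np.ones(len(uv))].T).T; c=-R.T@t
    return (c+d*((z-c[2])/d[:,2])[:,None])[:,:2]
def proj(n,P):
    K,R,t=cam(n); return cv2.projectPoints(np.float64(P),R,t,K,None)[0][:,0]
def rect(n,mask,z,hull=True):
    """largest blob -> world min-area rect at height z: centre, (long, short), yaw of the long side"""
    cs=cv2.findContours(mask.astype(np.uint8),cv2.RETR_EXTERNAL,cv2.CHAIN_APPROX_NONE)[0]
    c=max(cs,key=cv2.contourArea)[:,0]
    w=back(n,c,z); (x,y),(a,b),ang=cv2.minAreaRect(np.float32(w*1000))
    if a<b: a,b,ang=b,a,ang+90
    ang=(ang+90)%180-90
    return np.round([x,y,a,b],1),round(float(np.radians(ang)),3)
def near(mask,u,v,r):
    m=np.zeros_like(mask,np.uint8); m[v-r:v+r,u-r:u+r]=mask[v-r:v+r,u-r:u+r]; return m
E
python3 - <<'E'
from vis import *
im=cv2.imread("pics/top0.png"); h=cv2.cvtColor(im,cv2.COLOR_BGR2HSV); H,S,V=[h[...,i].astype(int) for i in range(3)]
print("mat",rect("top",near((H>45)&(H<85)&(S>100),127,270,90),.004))
nb=(H>95)&(H<150)&(S>60)&(V<110); m=near(nb,330,255,36); m[:218]=0
print("book",rect("top",m,.024))
red=((H<6)|(H>172))&(S>170)&(V>110); print("box",rect("top",near(red,330,248,22),.102))
print("stone",rect("top",near(((H<12))&(S>190)&(V>90),323,200,16),.035))
print("scalebody",rect("top",near((S<70)&(V>120),498,280,75),.04))
g=cv2.resize(im[145:355,220:400],None,fx=4,fy=4,interpolation=cv2.INTER_CUBIC)[:600]
cv2.imwrite("pics/crop.png",g)
g=cv2.resize(im[215:345,445:555],None,fx=4,fy=4,interpolation=cv2.INTER_CUBIC); cv2.imwrite("pics/scalecrop.png",g)
for n in ("pan",): 
  print("pan",back("top",[[501,262]],.05),"knobs",back("top",[[268,338],[357,332]],.03))
E
```

```text
mat (array([481.8, 342.4, 256.2, 196.8]), -0.062)
book (array([489.2, -32.3,  65.5,  34.5]), 1.569)
box (array([519.6, -28.6,  43.6,  36.9]), -0.002)
stone (array([605. , -18.8,  45.3,  38.3]), 1.57)
scalebody (array([ 461.9, -333.2,  191. ,  144.5]), 0.126)
pan [[ 0.49465229 -0.33541012]] knobs [[ 0.35997188  0.07916284]
 [ 0.37008857 -0.08016826]]
```

View pics/crop.png

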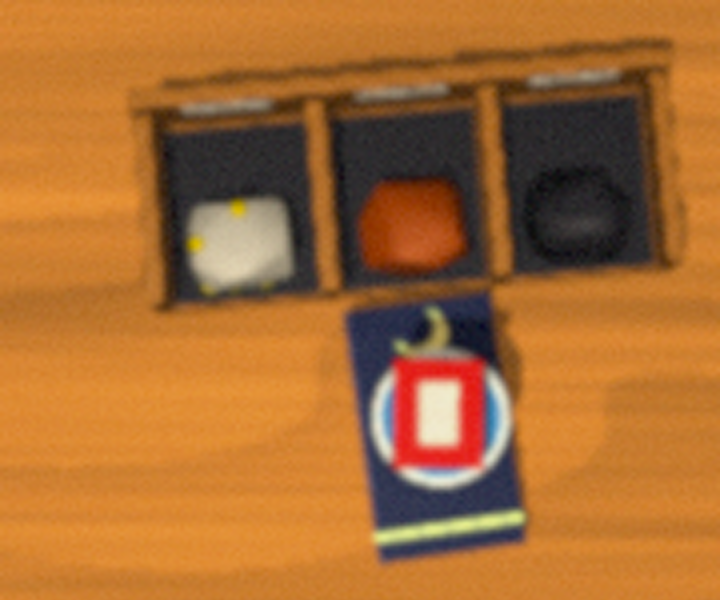

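View pics/scalecrop.png

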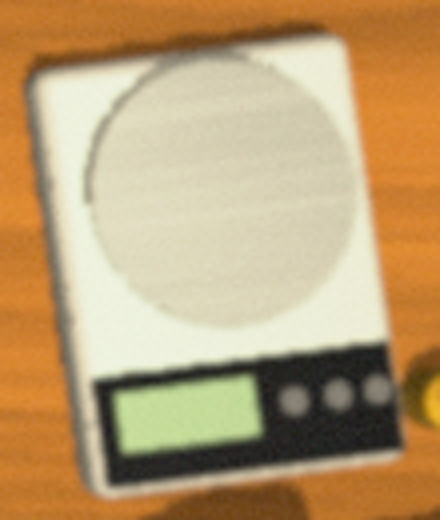

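The crop shows the book's corners at (347,313), (490,293), (524,540) and (382,560), with its yellow band at the near end. The tin lid's centre is at (441,419). The box's corners are at (396,360), (484,358), (484,467) and (398,472). The pan's centre is at (222,190) in its own crop.

```bash
python3 - <<'E'
from vis import *
c=lambda p,o:(np.float64(p)+.5)/4-.5+o
o=[220,145]
def yaw(P,Q): d=Q-P; return round(float(np.arctan2(d[1],d[0])),3)
b=back("top",c([(347,313),(490,293),(524,540),(382,560)],o),.024)
print("book",b.mean(0),"L",np.linalg.norm(b[0]-b[3]),np.linalg.norm(b[1]-b[2]),"W",np.linalg.norm(b[0]-b[1]),np.linalg.norm(b[2]-b[3]),"yaw",yaw(b[3],b[0]),yaw(b[2],b[1]),yaw(b[1],b[0])-1.571,yaw(b[2],b[3])-1.571)
t=back("top",c([(441,419),(370,419),(512,419),(441,350),(441,488)],o),.070); print("tin",t[0],t[1]-t[2],t[3]-t[4])
x=back("top",c([(396,360),(484,358),(484,467),(398,472)],o),.102)
print("box",x.mean(0),np.linalg.norm(x-np.roll(x,1,0),axis=1),yaw(x[3],x[0]),yaw(x[2],x[1]),yaw(x[1],x[0])-1.571)
r=back("top",c([(336,292),(490,277)],o),.010); print("rackfront",r,yaw(r[1],r[0])-1.571)
r=back("top",c([(135,100),(668,55)],o),.060); print("rackback",r,yaw(r[1],r[0])-1.571)
s=back("top",c([(360,225),(466,225),(412,178),(412,274)],o),.03); print("stone",s)
print("pan",back("top",c([(222,190),(88,190),(355,190),(222,52),(222,327)],[445,215]),.05))
# same lid/book corners predicted in scene, cross-check
im=cv2.imread("pics/scene0.png"); K=[]
P=[[*p,.024] for p in b]+[[*p,.102] for p in x]+[[t[0][0]+.03*np.cos(a),t[0][1]+.03*np.sin(a),.070] for a in np.linspace(0,6.28,24)]
pa=back("top",c([(222,190)],[445,215]),.05)[0]
P2=[[pa[0]+.06*np.cos(a),pa[1]+.06*np.sin(a),.05] for a in np.linspace(0,6.28,60)]
s=4
g=cv2.resize(im[125:275,180:360],None,fx=s,fy=s,interpolation=cv2.INTER_CUBIC)
for p in proj("scene",P+P2): cv2.circle(g,tuple(int(v) for v in (p-[180,125]+.5)*s),2,(0,255,0),-1)
cv2.imwrite("pics/chk.png",g)
E
```

```text
book [ 0.51535841 -0.0297405 ] L 0.11354803358233438 0.1136415531029273 W 0.0660671466772633 0.06509033492365296 yaw 0.14 0.132 0.13800000000000012 0.137
tin [ 0.5167762  -0.03090361] [9.35247843e-05 6.16144856e-02] [ 0.05988037 -0.00018443]
box [ 0.51757854 -0.02983671] [0.0469012  0.03692901 0.0456681  0.03601058] 0.016 -0.005 0.02100000000000013
rackfront [[ 0.57810303  0.01602169]
 [ 0.58503993 -0.05550672]] 0.09600000000000009
rackback [[ 0.65858052  0.10384701]
 [ 0.67881439 -0.13257849]] 0.08499999999999996
stone [[ 0.60677067  0.00464782]
 [ 0.60674381 -0.04365916]
 [ 0.62835227 -0.01908937]
 [ 0.58431573 -0.01899604]]
pan [[ 0.49443334 -0.33384461]
 [ 0.49453889 -0.27416766]
 [ 0.49432844 -0.39315429]
 [ 0.55590331 -0.33542535]
 [ 0.43396314 -0.33228958]]
```

View pics/chk.png

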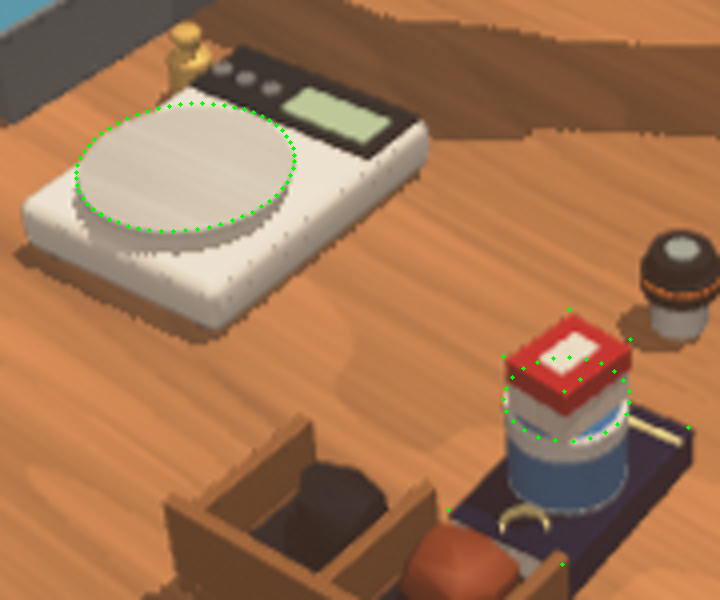

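```bash
cat > act.py <<'E'
import numpy as np
from scipy.spatial.transform import Rotation as R
from rig import bot
def ori(psi): return (R.from_euler("z",psi)*R.from_euler("x",np.pi)).as_rotvec()
def log(s): print(f"{bot.get_time_s():6.1f} {s} tcp {np.round(bot.get_tool_pos(),4)} F {np.round(bot.get_ft_force(),1)} open {bot.get_opening():.3f} grip {bot.get_grasp_force():.1f}")
def pick(x,y,z,psi,effort,up=.17,near=.06,dx=0):
    bot.move_to([x,y,max(up,z+near)],ori(psi)); bot.move_l([x,y,z],feed=.12); log("at")
    bot.grab(effort); log("grip"); bot.move_l([x,y,up],feed=.15); log("lift")
def place(x,y,z,psi,up=.17,clear=None):
    """z: TCP height at which the thing should touch"""
    bot.move_to([x,y,up],ori(psi)); bot.move_l([x,y,z+.004],feed=.12)
    f0=bot.get_ft_force()[2]; zz=z+.004
    while zz>z-.003:
        zz-=.001; bot.move_l([x,y,zz],feed=.02)
        if bot.get_ft_force()[2]-f0>1.0: break
    log(f"set at {zz-z:+.4f}"); bot.ungrasp(); log("open"); bot.move_l([x,y,clear or up],feed=.15)
E
python3 - <<'E'
from act import *
for p,psi in [((.5178,-.0298,.17),.01),((.555,.285,.17),0),((.43,.345,.17),0),((.595,-.0195,.03),.09+np.pi/2),((.595,-.0195,.03),.09-np.pi/2),((.4945,-.3345,.17),.09-np.pi/2)]:
    q=bot.ik(p,ori(psi)); print(p,psi,None if q is None else np.round(q,2))
pick(.5178,-.0298,.0735,.01,10)
place(.555,.285,.0075+.0,0)
E
```

```text
(0.5178, -0.0298, 0.17) 0.01 [ 0.39  0.35 -0.48  1.94  0.21  0.9  -1.75]
(0.555, 0.285, 0.17) 0 [ 0.1   0.67 -0.91  1.67  0.58  1.1  -2.55]
(0.43, 0.345, 0.17) 0 [-0.91  0.35  0.21  1.9  -0.09  0.9  -2.22]
(0.595, -0.0195, 0.03) 1.6607963267948966 [ 0.41  0.71 -0.58  1.83  0.54  0.77 -0.37]
(0.595, -0.0195, 0.03) -1.4807963267948965 [-0.86  1.16  1.33  1.91 -1.24  1.23 -2.11]
(0.4945, -0.3345, 0.17) -1.4807963267948965 [ 0.4   0.43  0.18  1.79 -0.09  0.94 -2.43]
   4.4 at tcp [ 0.5184 -0.0298  0.0741] F [-0.   0.2  0.2] open 1.002 grip 0.0
   5.3 grip tcp [ 0.5178 -0.0298  0.0735] F [-0.2  1.2 -0.1] open 0.414 grip 9.9
   6.0 lift tcp [ 0.5171 -0.0299  0.1693] F [ 0.4  0.2 -0. ] open 0.416 grip 9.9
   9.2 set at +0.0020 tcp [0.555  0.285  0.0095] F [-0.3 -0.   0.3] open 0.416 grip 9.9
  10.1 open tcp [0.555  0.285  0.0095] F [-0.1  0.3  0.3] open 0.996 grip 0.0
```

```bash
python3 - <<'E'
s=open("act.py").read()
s=s.replace("f0=bot.get_ft_force()[2]; zz=z+.004","bot.pause(.3); fz=lambda:np.mean([bot.get_ft_force()[2] for _ in range(5)]); f0=fz(); zz=z+.004")
s=s.replace("zz-=.001; bot.move_l([x,y,zz],feed=.02)\n        if bot.get_ft_force()[2]-f0>1.0: break","zz-=.0005; bot.move_l([x,y,zz],feed=.02); bot.pause(.1)\n        if fz()-f0>1.5: break")
open("act.py","w").write(s)
E
python3 - <<'E'
from act import *
pick(.5168,-.0305,.032,.137,15)
place(.555,.39,.012,0)
from vis import *
im=bot.get_image("top"); cv2.imwrite("pics/top1.png",im[:,:,::-1])
cv2.imwrite("pics/crop1.png",cv2.resize(im[190:355,60:400,::-1],None,fx=2.3,fy=2.3,interpolation=cv2.INTER_CUBIC))
h=cv2.cvtColor(im,cv2.COLOR_RGB2HSV); H,S,V=[h[...,i].astype(int) for i in range(3)]
m=near((H>95)&(H<150)&(S>60)&(V<110),330,255,36); m[:220]=0
m=cv2.morphologyEx(m,cv2.MORPH_CLOSE,np.ones((7,7)),iterations=1)
print("book",rect("top",m,.024))
E
```

```text
13.9 at tcp [ 0.5174 -0.0305  0.0327] F [-0.4 -0.6 -0.2] open 1.000 grip 0.0
  14.4 grip tcp [ 0.5169 -0.0306  0.0322] F [-0.2 -0.8  3. ] open 0.647 grip 15.0
  15.5 lift tcp [ 0.5161 -0.0306  0.1691] F [ 1.   0.3 -0.8] open 0.646 grip 15.0
  21.6 set at -0.0000 tcp [0.5551 0.3901 0.0122] F [-0.7 -0.8  1. ] open 0.650 grip 15.0
  22.2 open tcp [0.555 0.39  0.012] F [-0.2 -0.6  0.3] open 0.999 grip 0.0
book (array([514.9, -29.2, 111.4,  63. ]), 0.146)
```

View pics/crop1.png

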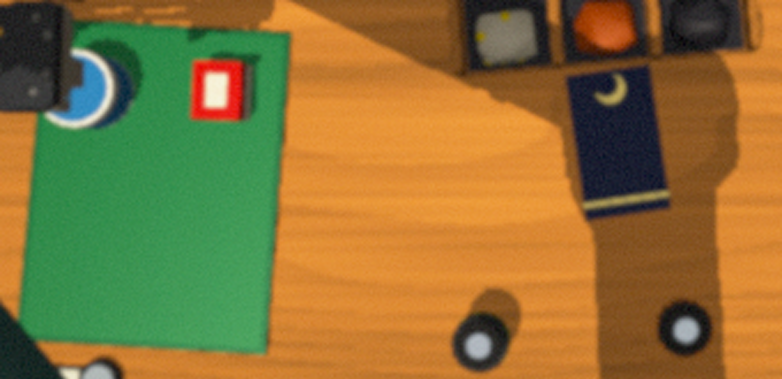

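The red box and the tin stand on the mat, at about (217,90) and (80,88) in this crop. The book is fully visible with its centre at about (617,140), which agrees with my measurement. Next are the book and then the stone.

```bash
python3 - <<'E'
from act import *
pick(.5153,-.0297,.0045,.138,20)
place(.43,.345,.0085,0)
from vis import *
im=bot.get_image("top")
h=cv2.cvtColor(im,cv2.COLOR_RGB2HSV); H,S,V=[h[...,i].astype(int) for i in range(3)]
print("stone",rect("top",near(((H<12))&(S>190)&(V>60),323,200,16),.03), [ (round(d["confidence"],2),np.round(d["point"],3)) for d in bot.pinpoint("top","meteorite")])
im=bot.get_image("scene"); print([ (round(d["confidence"],2),np.round(d["point"],3)) for d in bot.pinpoint("scene","meteorite")])
E
```

```text
26.6 at tcp [ 0.5159 -0.0297  0.0052] F [0.7 0.6 0.6] open 0.998 grip 0.0
  27.1 grip tcp [ 0.5154 -0.0298  0.0047] F [-0.4  0.   3. ] open 0.737 grip 20.0
  28.3 lift tcp [ 0.5146 -0.0297  0.1691] F [ 0.3 -0.3 -1.5] open 0.738 grip 20.0
  34.3 set at -0.0000 tcp [0.4301 0.3451 0.0088] F [-0.4 -0.4  3.8] open 0.735 grip 20.0
  34.8 open tcp [0.43   0.345  0.0084] F [0.3 0.2 0.1] open 1.002 grip 0.0
stone (array([606.5, -18.6,  46.7,  42.8]), -1.434) [(0.88, array([ 0.606, -0.019,  0.007]))]
[(0.93, array([ 0.6  , -0.016,  0.009]))]
```

```bash
python3 - <<'E'
from act import *
psi=.09+np.pi/2
pick(.5935,-.0202,.015,psi,25)
from vis import *
im=bot.get_image("scene"); cv2.imwrite("pics/s2.png",cv2.resize(im[100:320,180:480,::-1],None,fx=2.6,fy=2.6))
E
```

```text
39.6 at tcp [ 0.5941 -0.0201  0.0158] F [-0.9  0.  -0.6] open 1.002 grip 0.0
  40.4 grip tcp [ 0.594  -0.0201  0.0152] F [ 2.6  0.6 -0.1] open 0.444 grip 25.0
  41.6 lift tcp [ 0.5928 -0.0204  0.1689] F [ 0.3 -0.4 -3. ] open 0.446 grip 25.0
```

View pics/s2.png

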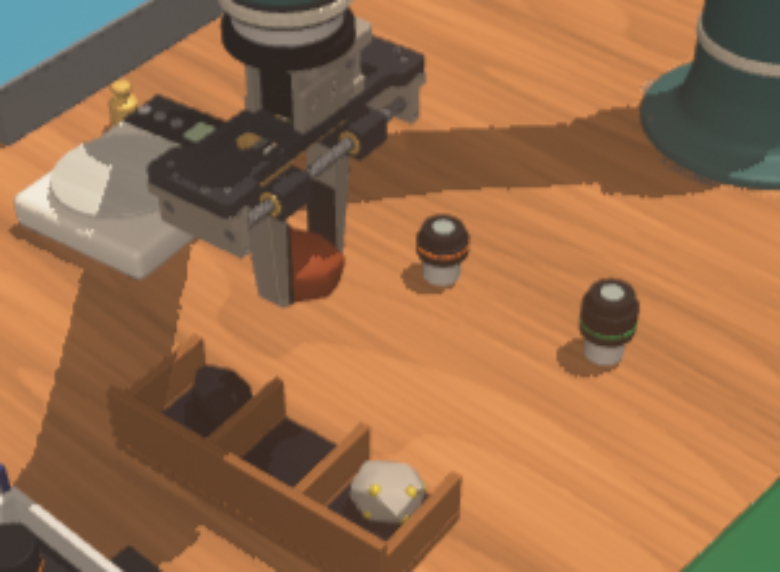

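The stone at about (315,265) is held level between the pads, and its pigeonhole is empty. Next I set it on the pan.

```bash
python3 - <<'E'
from act import *
place(.4945,-.3342,.055,.09+np.pi/2,up=.16)
q=bot.get_q(); bot.move_to([.47,.0,.22],ori(0)) 
from vis import *
bot.pause(.2); im=bot.get_image("top"); cv2.imwrite("pics/t3.png",cv2.resize(im[190:350,50:570,::-1],None,fx=1.5,fy=1.5,interpolation=cv2.INTER_CUBIC))
h=cv2.cvtColor(im,cv2.COLOR_RGB2HSV); H,S,V=[h[...,i].astype(int) for i in range(3)]
print("stone",rect("top",near(((H<12))&(S>170)&(V>60),501,262,30),.07), [ (round(d["confidence"],2),np.round(d["point"],3)) for d in bot.pinpoint("top","meteorite")])
m=near((H>95)&(H<150)&(S>60)&(V<110),150,295,50); m=cv2.morphologyEx(m,cv2.MORPH_CLOSE,np.ones((7,7)))
print("book",rect("top",m,.028))
print("box",rect("top",near(((H<6)|(H>172))&(S>170)&(V>110),155,228,22),.036))
print("tin",rect("top",near((H>95)&(H<115)&(S>90)&(V>110),105,228,25),.05))
E
```

```text
47.0 set at -0.0000 tcp [ 0.4946 -0.3342  0.0552] F [-1.1  0.3 -0.2] open 0.442 grip 25.0
  47.9 open tcp [ 0.4945 -0.3342  0.055 ] F [ 0.1 -0.2 -0.6] open 0.999 grip 0.0
stone (array([ 495.3, -332.6,   47.1,   36.5]), 1.569) [(0.79, array([ 0.496, -0.335,  0.045]))]
book (array([430.9, 344.9, 112.6,  65.4]), 0.001)
box (array([555.2, 283.6,  43.9,  37.7]), 0.019)
tin (array([556.1, 388.7,  46.5,  44.1]), 0.027)
```

View pics/t3.png

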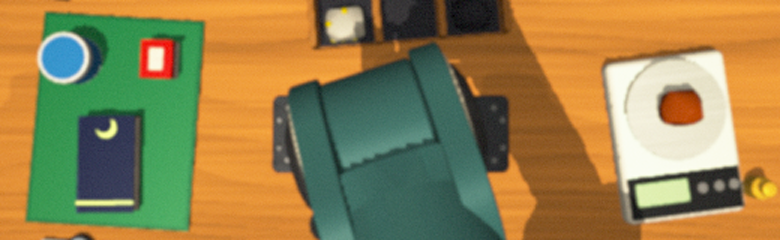

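The stone sits in the middle of the pan at (681,106), with its centre about 2 mm from the pan's. The book, tin and box stand on the mat as planned. Now I rebuild the pile.

```bash
python3 - <<'E'
from act import *
pick(.43,.345,.0085,0,20,near=.1)
place(.5153,-.0297,.0045,.138)
pick(.555,.39,.012,0,15)
place(.5156,-.0297,.032,.138)
from vis import *
bot.move_to([.555,.285,.17],ori(0)); bot.pause(.2)
im=bot.get_image("top"); cv2.imwrite("pics/t4.png",cv2.resize(im[185:305,260:400,::-1],None,fx=4,fy=4,interpolation=cv2.INTER_CUBIC))
log("wait")
E
```

```text
53.5 at tcp [0.4304 0.3454 0.0092] F [-0.6  0.4  0.1] open 0.999 grip 0.0
  54.0 grip tcp [0.4302 0.345  0.0087] F [-0.8 -1.4  3. ] open 0.741 grip 20.0
  55.2 lift tcp [0.4296 0.3444 0.1691] F [-0.6 -0.6 -1.4] open 0.736 grip 20.0
  61.3 set at -0.0000 tcp [ 0.5153 -0.0297  0.0047] F [-1.1  0.6  2.8] open 0.734 grip 20.0
  61.8 open tcp [ 0.5153 -0.0297  0.0044] F [ 0.5 -0.1 -0.2] open 0.998 grip 0.0
  66.1 at tcp [0.5555 0.3904 0.013 ] F [-0.5  0.5  0.4] open 1.003 grip 0.0
  66.7 grip tcp [0.5551 0.39   0.0121] F [-0.5 -1.1  0.9] open 0.646 grip 15.0
  67.9 lift tcp [0.5546 0.3894 0.1688] F [ 0.1 -0.6 -0.6] open 0.650 grip 15.0
  74.2 set at -0.0005 tcp [ 0.5157 -0.0297  0.032 ] F [-2.5 -0.6  5.7] open 0.649 grip 15.0
  74.8 open tcp [ 0.5156 -0.0297  0.0314] F [ 0.9 -0.1  0.6] open 0.997 grip 0.0
  77.3 wait tcp [0.5557 0.2835 0.17  ] F [-0.2  0.4  0.2] open 1.001 grip 0.0
```

View pics/t4.png

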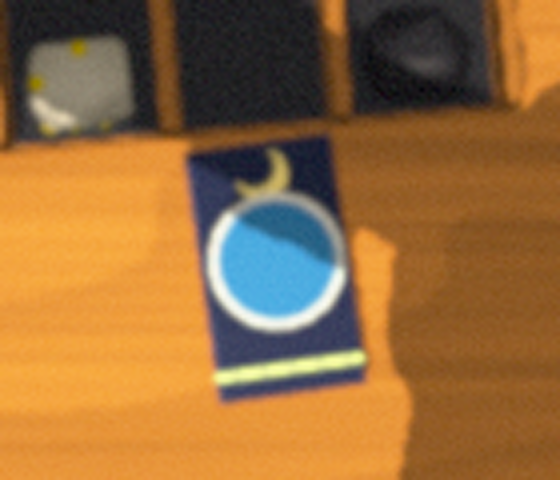

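The book's corners at (188,154), (329,136), (367,380) and (222,401) match the original picture within a pixel. The lid's centre at (277,262) is about (0.5155, -0.0293), so the tin is centred on the book. The box comes last.

```bash
python3 - <<'E'
from act import *
pick(.555,.285,.0075,0,10)
place(.5156,-.0296,.0735,.01,up=.2)
bot.move_to([.174,-.5,.3],ori(.27-1.0)) if bot.ik([.174,-.5,.3],ori(.27-1.0)) is not None else bot.move_j([1.256,.468,-.012,1.603,.006,1.071,-.056])
from vis import *
bot.pause(.5); im=bot.get_image("top"); a=cv2.resize(im[185:305,260:400,::-1],None,fx=4,fy=4,interpolation=cv2.INTER_CUBIC)
im=bot.get_image("scene"); b=cv2.resize(im[170:290,220:275+100,::-1],None,fx=1.5,fy=4)
cv2.imwrite("pics/t5.png",np.hstack([a,b])); log("end")
for q in("meteorite","book","tin","cardbox","iron","pallasite"): print(q,[np.round(d["point"],3) for c in("top","scene") for d in bot.pinpoint(c,q)[:1]])
E
```

```text
79.1 at tcp [0.5555 0.2854 0.0083] F [-0.1 -0.2 -0.1] open 0.996 grip 0.0
  79.9 grip tcp [0.555  0.285  0.0075] F [ 0.1 -0.2  0.2] open 0.416 grip 9.9
  81.2 lift tcp [0.5545 0.2845 0.1689] F [-0.2 -0.1 -0.3] open 0.415 grip 9.9
  87.0 set at -0.0005 tcp [ 0.5157 -0.0296  0.0734] F [-2.3  0.1  5.5] open 0.417 grip 9.9
  87.9 open tcp [ 0.5156 -0.0296  0.073 ] F [-0.4 -0.4  0.6] open 1.001 grip 0.0
  91.6 end tcp [ 0.174 -0.5    0.3  ] F [ 0.7 -0.  -0.1] open 0.996 grip 0.0
meteorite [array([ 0.496, -0.334,  0.049]), array([0.595, 0.056, 0.01 ])]
book [array([ 0.516, -0.034,  0.001]), array([ 0.515, -0.029, -0.001])]
tin [array([ 0.513, -0.027,  0.026]), array([ 0.517, -0.029,  0.025])]
cardbox [array([ 0.514, -0.035,  0.068]), array([ 0.514, -0.03 ,  0.066])]
iron [array([ 0.609, -0.094,  0.008]), array([ 0.612, -0.095,  0.013])]
pallasite [array([0.6  , 0.06 , 0.012]), array([0.598, 0.057, 0.011])]
```

View pics/t5.png

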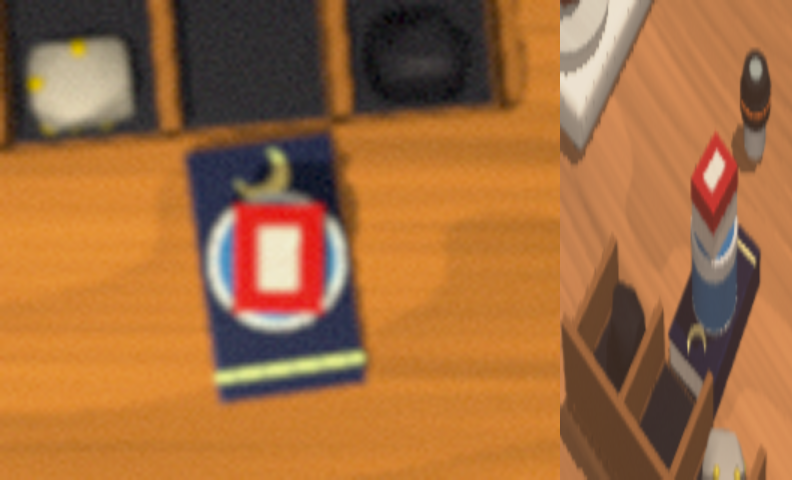

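The pile stands as before: the book's corners are unchanged, the lid is centred at (277,262) and the box at (280,259). The other two meteorites have not moved, so I hand the job in.

```bash
python3 -c "
from rig import bot
print(bot.finish_job())"
```

```text
the job is handed in; nothing more can be done
None
```

I handed the job in at about 92 s: the meteorite is on the scale within about 2 mm of the pan's centre, the book, tin and red box are back as they stood, and the other two meteorites were not moved; the one lapse was the red box dropping about 2 mm when first set on the mat.

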